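# Bottle a kit of kinematic-mount balls through a trigger-gated funnel

### The arm

A 6-joint arm with a two-finger parallel gripper is mounted at the origin on the work surface. World frame = base frame: x ahead of the robot, y to its left, z up, the work surface at z = 0. Lengths are in m, angles in degrees, forces in N, time in s.
With the tool pointing down it reaches from about 0.375 to 0.9 m from the base axis. Payload 3.1 kg.
Tool frame: the origin (TCP) lies between the finger pads; the fingertips stand 11 mm ahead of it and the grasp point (between the pads) lies 8 mm behind it; z points along the fingers, y is the line along which they close (so a half turn about z gives the same grasp; the last joint's range is limited). The gripper opens to 87 mm and grips with 3 to 60 N. Pads are 19 mm wide; open, the fingers measure 117 mm over their backs; the gripper's body (75 mm by 190 mm) begins 51 mm behind the grasp point.
Start: joints at [-75.888, 30.224, 82.088, -0, 67.689, -10.227], TCP at [0.258, -0.569, 0.234] pointing down, gripper open.
Joint ranges: [-176.69, 176.69], [-43.24, 126.21], [12.49, 139.97], [-82, 262], [0, 151.66], [-163.58, 163.58]. Speed limits (degrees/s): [159.86, 159.86, 180, 180, 180, 180].

### API

Orientations are given as a 3x3 rotation matrix whose columns are the frame's x, y, z axes.
In Python, from rig import bot, viewer, workorder, models gives the robot as it stands.
- The arm moves only by the shell command python3 -m jog 'ROWS'. ROWS is JSON, a list of rows, each a list of 7 numbers: the opening, from 0 (shut) to 1 (fully open), then the shift along the tool's x, y, z in m, then the turn, a rotation vector about the tool's x, y, z in degrees. In form: [[claw, x, y, z, ax, ay, az], ...]. A call has 1 to 20 rows; each row is the pose to reach, as a shift and turn from the pose commanded when the call began, along the tool's axes at that moment; what a row does not reach only later rows make up. A row lasts 1/8 s, in which the tool goes at most 62.5 mm and 10.7 degrees, less where a joint would pass 70% of its speed; a pose out of reach is approached as far as the arm can. A call with a gripper value outside its range is refused whole. The fingers move at their own pace and stop on an object; the grip force is fixed at half the most. Time passes only in rows, so rows that repeat a pose let the fingers close. It gives the time, the measured TCP pose, the force, the opening and the grip force at its end, in the units of the state.
- bot.read_state(): the state, without advancing time (a new reading comes with each control period).
- viewer.capture(name): name is "side" or "top" or "wrist"; returns (picture, depth): 384x512x3 uint8, blue, green, red; 384x512 float32, m along the optical axis (not along the pixel's ray), 0 where there is no reading.
- viewer.camera_info(name): a dict with "fx", "fy", "cx", "cy" (pixels), "dist_coeffs" ([k1, k2, p1, p2, k3] as OpenCV has them; the pictures are not rectified), "world_to_cam" (4x4, takes a point from world to camera coordinates). Camera axes: x right, y down, z forward; pixel columns grow to the right and rows downward; lengths in m; the calibration is good to about 2 mm. A picture is of the moment at which its call begins: read the wrist's pose just before it. camera_info takes no time and is no camera call; for the wrist camera it gives the pose at the moment of the call.
- workorder.hand_in(): hands the job in; it is judged then, once.
Trained networks look in the newest picture that a camera, given by its name, has taken for a name from the list of things; names that differ only in an ending like _2 or _b are one class to them, and where a whole thing is asked for, a point or a joint stands for the part that bears it (a point fixed in the world has none). Each returns a list of dicts, best first, with "p" (0 to 1); they miss things now and then, are a little off and sometimes report something else, mostly with a low value. They report only what shows in the picture. A call takes as long as a camera call. They do not tell look-alikes from the thing itself.
- models.outline_of(camera, thing): "mask" (384x512 bool, what is visible of it).
- models.tip_of(camera, thing): "xyz" ([x, y, z] in m, in world coordinates, good to about 4 mm: a listed point, or the origin of a listed thing).
The state is a dict: "time_s": time; "joint_positions": joint angles; "qvel": joint speeds; "tau": joint torques, N m; "position": TCP position; "tcp_rot": TCP orientation; "force": force on the tool from outside, world axes, zero at the start; "moment": the same for the moment, N m; "opening": opening from 0.0 (shut) to 1.0 (fully open); "grasp_force": force on a finger pad.
Only numpy, scipy, OpenCV 4.12 (cv2) and the standard library are available. Lean on these libraries where they do the work, as an engineer would, in place of code of your own. Each camera call takes 0.05 s, during which the arm holds its last target. There are 200 camera calls.

### The job

Lift the green tub of steel balls out of its black nest by its wire bail, set it down gently on the blue mat and let go, then take it by its fin handle and pour all six balls into the funnel. Put the tub back upright on the blue mat, then squeeze the red trigger fully until all the balls have dropped into the jar, and let it spring back. Leave the other things on the table where they are.

Things in the scene. Friction and masses are not known exactly. Their poses are not given: they have to be found in the camera images.
- tub: Loose green scoop-tub with six balls; origin under its floor, z up, spout to its -x. 60 mm wide (y), x -64 (open lip) to +22 mm (back wall), walls 42 mm high, 3 mm thick. Floor level for x -19 to +19, then a ramp rises 22 degrees to the lip: balls stay in when level, roll out when the spout is tipped down 45 degrees+. Wire bail on top (74 mm wide, pivots at x = -4, 57 mm up), fin at the back.
- tub_fin (a point): Grasp point in the tub's upright green fin handle: a rigid blade 12 mm thick (y), from x = 22 to 70 mm of the tub, 15 to 58 mm above its underside. This point is at x = 56 mm, 42 mm up. Axes as the tub's.
- tub_lip (a point): Middle of the tub's spout lip (top edge of the ramp), at x = -63 mm, 21 mm above the tub's underside. Axes as the tub's.
- bail_grip (a point): Centre of the orange sleeve on the wire bail: 12 mm diameter, 36 mm long along the tub's y, 55 mm from the bail's pivots (112 mm above the tub's underside when upright). The bail swings freely on the tub, so the tub hangs level from it and cannot be tipped by it.
- bail (a joint): Lean of the bail: 0 upright, growing (rad) as it leans towards the spout; stiff enough to stay where it is left; range 0 to 1.2.
- nest: Fixed black block the tub stands in at the start, 176 x 112 x 70 mm (x from -84 to 92 mm), floor 6 mm thick. Its cut-out leaves about 5 mm round the tub, with a 22 mm wide slot for the fin, which is sunk 6 mm below the block's top: only the bail can be reached. Origin under it, at the tub's place; axes as the tub's.
- mat: Fixed blue mat, 200 (x) x 180 (y) x 3 mm thick; origin at the centre of its underside.
- dispenser: Fixed stand: steel funnel, clear jar below, squeeze grip at one side. Origin under its dark base (8 mm thick, x -50 to 95 mm, 104 mm wide) on the funnel's axis; the grip points to its +x and starts at a black block (x 66 to 84 mm, 44 mm wide, top 160 mm up). A brass gate under the funnel, pulled open by the trigger, holds what is in the funnel.
- funnel_mouth (a point): Centre of the funnel's open mouth, 165 mm above the table; inside diameter 118 mm at the rim, narrowing over 51 mm to a stem of 38 mm inside diameter whose end, 70 mm below this point, is shut by the gate.
- jar_in (a point): Centre of the inner floor of the clear jar below the funnel; inside diameter 44 mm, 70 mm deep; the jar is fixed in the stand.
- squeeze_point (a point): Where to squeeze, 152 mm above the table: midway over fixed black bar and red trigger when squeezed together (24 mm over both). Axes as the dispenser's: squeeze along y. Bar: 12 mm thick, 18 high, y -12 to 0 mm from here, ends 40 mm farther out in +x. Trigger: 8 mm thick, 16 high, on the +y side; its outer face stands about 28 mm in +y from here when released, 12 mm squeezed.
- trigger (a joint): Red sprung trigger, hinged upright at the inner end of the bar: 0 released (gate shut), 0.3 rad squeezed fully against its stop (gate fully open); it takes about 9 N and springs back.
- ball0_center (a point): Centre of a steel ball, 15 mm diameter, 14 g; one of six, all to end in the jar.
- ball1_center (a point): Centre of a steel ball, 15 mm diameter, 14 g; one of six, all to end in the jar.
- ball2_center (a point): Centre of a steel ball, 15 mm diameter, 14 g; one of six, all to end in the jar.
- ball3_center (a point): Centre of a steel ball, 15 mm diameter, 14 g; one of six, all to end in the jar.
- ball4_center (a point): Centre of a steel ball, 15 mm diameter, 14 g; one of six, all to end in the jar.
- ball5_center (a point): Centre of a steel ball, 15 mm diameter, 14 g; one of six, all to end in the jar.
- amber_bottle: Bystander: amber bottle, 56 mm diameter, 120 mm high; origin under its centre.
- dial: Bystander: dial gauge lying flat, 60 mm diameter, 14 mm high; origin under its centre.
- driver: Bystander: screwdriver, 160 mm long along its x.
- red_cap: Bystander: red plastic cap, 24 mm diameter, 20 mm high; origin under its centre.
- lens: Bystander: lens on a post, foot 44 mm diameter, 126 mm high; origin under its foot.
- parts_tray: Bystander: white tray 110 x 80 x 35 mm; origin under its centre.
Not all that is in view belongs to the job. What is meant by the tub is not pink or purple, and is the larger of those in its own colour.

How it is judged (in metres and radians):
On the way, in this order (a step that is already met when the one before it is completed fails the run):
1. the tub stands upright on the blue mat, let go, with all six balls in it (x of tub in the frame of mat between -0.09 and 0.09 m and y of tub in the frame of mat between -0.07 and 0.07 m and height (world z) of tub below 0.008 m and angle between tub's own z axis and vertical below 0.1 rad and contact force between tub and the fingers below 0.1 N and linear speed of tub below 0.03 m/s and z of each of ball0_center, ball1_center, ball2_center, ball3_center, ball4_center, ball5_center in the frame of tub below 0.06 m and distance between each of ball0_center, ball1_center, ball2_center, ball3_center, ball4_center, ball5_center and tub below 0.075 m), for 0.2 s.
2. all six balls lie in the funnel, its gate shut (horizontal distance between each of ball0_center, ball1_center, ball2_center, ball3_center, ball4_center, ball5_center and funnel_mouth below 0.062 m and z of ball0_center in the frame of funnel_mouth between -0.075 and 0.002 m and z of ball1_center in the frame of funnel_mouth between -0.075 and 0.002 m and z of ball2_center in the frame of funnel_mouth between -0.075 and 0.002 m and z of ball3_center in the frame of funnel_mouth between -0.075 and 0.002 m and z of ball4_center in the frame of funnel_mouth between -0.075 and 0.002 m and z of ball5_center in the frame of funnel_mouth between -0.075 and 0.002 m and value of joint trigger below 0.06 rad), for 0.2 s.
3. the tub stands upright on the blue mat again, let go, and the balls are still in the funnel (x of tub in the frame of mat between -0.09 and 0.09 m and y of tub in the frame of mat between -0.07 and 0.07 m and height (world z) of tub below 0.008 m and angle between tub's own z axis and vertical below 0.1 rad and contact force between tub and the fingers below 0.1 N and linear speed of tub below 0.03 m/s and horizontal distance between each of ball0_center, ball1_center, ball2_center, ball3_center, ball4_center, ball5_center and funnel_mouth below 0.062 m and z of ball0_center in the frame of funnel_mouth between -0.075 and 0.002 m and z of ball1_center in the frame of funnel_mouth between -0.075 and 0.002 m and z of ball2_center in the frame of funnel_mouth between -0.075 and 0.002 m and z of ball3_center in the frame of funnel_mouth between -0.075 and 0.002 m and z of ball4_center in the frame of funnel_mouth between -0.075 and 0.002 m and z of ball5_center in the frame of funnel_mouth between -0.075 and 0.002 m), for 0.2 s.
4. the trigger is squeezed fully (value of joint trigger above 0.26 rad), for 0.2 s.
At the end, for the whole second after the job is handed in: All six balls lie in the jar (centres within 24 mm of its axis and below 66 mm over its floor), the trigger has sprung back (under 0.04 rad), and the tub stands upright on the blue mat (origin within 90 mm in x and 70 mm in y of the mat's centre, tilt under 0.1 rad), released and at rest (horizontal distance between each of ball0_center, ball1_center, ball2_center, ball3_center, ball4_center, ball5_center and jar_in below 0.024 m and z of ball0_center in the frame of jar_in between 0 and 0.066 m and z of ball1_center in the frame of jar_in between 0 and 0.066 m and z of ball2_center in the frame of jar_in between 0 and 0.066 m and z of ball3_center in the frame of jar_in between 0 and 0.066 m and z of ball4_center in the frame of jar_in between 0 and 0.066 m and z of ball5_center in the frame of jar_in between 0 and 0.066 m and x of tub in the frame of mat between -0.09 and 0.09 m and y of tub in the frame of mat between -0.07 and 0.07 m and height (world z) of tub below 0.008 m and angle between tub's own z axis and vertical below 0.1 rad and contact force between tub and the fingers below 0.1 N and linear speed of tub below 0.03 m/s and value of joint trigger below 0.04 rad); the robot touches nothing.
It fails at once if the tub is banged down on the mat (over 60 N) (contact force between tub and mat above 60 N).
It fails at once if a bystander is moved by more than 25 mm (distance of any of amber_bottle, dial, driver, red_cap, lens, parts_tray from where it was at the start of the episode above 0.025 m).
It also fails if it takes over 72 s, if anything falls off the work surface, if the arm or the gripper's body presses on something with over 40 N, if the wrist force passes 120 N, or if a joint passes its speed limit or range.

## Working session

There is one attempt and no reset: what is moved stays moved. The work goes in short steps, Python scripts to look and compute and a shell command to move; the robot and the scene stay as the last step left them, time stands still between calls to the robot, and variables do not carry over. Pictures are saved under pics/ and viewed, at most 10 in all, crops included, and the job is handed in when it is done.

```bash
mkdir -p pics
cat > h.py <<'E'
import numpy as np, cv2
from rig import bot, viewer, workorder, models
def pix2w(cam,u,v,d,info=None):
    c=info or viewer.camera_info(cam)
    K=np.array([[c['fx'],0,c['cx']],[0,c['fy'],c['cy']],[0,0,1]])
    n=cv2.undistortPoints(np.array([[[u,v]]],float),K,np.array(c['dist_coeffs'])).ravel()
    return (np.linalg.inv(c['world_to_cam'])@np.array([n[0]*d,n[1]*d,d,1]))[:3]
def w2pix(cam,p):
    c=viewer.camera_info(cam); T=np.array(c['world_to_cam'])
    K=np.array([[c['fx'],0,c['cx']],[0,c['fy'],c['cy']],[0,0,1]])
    r,_=cv2.Rodrigues(T[:3,:3])
    return cv2.projectPoints(np.array([p],float),r,T[:3,3],K,np.array(c['dist_coeffs']))[0].ravel()
def cloud(cam,d,mask):
    c=viewer.camera_info(cam); v,u=np.nonzero(mask&(d>0)); z=d[v,u]
    K=np.array([[c['fx'],0,c['cx']],[0,c['fy'],c['cy']],[0,0,1]])
    n=cv2.undistortPoints(np.stack([u,v],1).astype(float)[:,None],K,np.array(c['dist_coeffs']))[:,0]
    P=np.c_[n[:,0]*z,n[:,1]*z,z,np.ones(len(z))]
    return (P@np.linalg.inv(c['world_to_cam']).T)[:,:3],u,v
def totool(p):
    s=bot.read_state(); return np.array(s['tcp_rot']).T@(np.array(p)-s['position'])
E
cat > a.py <<'E'
from h import *
np.set_printoptions(precision=4,suppress=True)
ims=[]
for c in ['top','side']:
    im,d=viewer.capture(c); np.save(f'{c}.npy',d); cv2.imwrite(f'pics/{c}_raw.png',im); ims.append(im)
    for t in ['tub','tub_fin','tub_lip','bail_grip','nest','mat','dispenser','funnel_mouth','jar_in','squeeze_point','amber_bottle','lens','parts_tray','dial','driver','red_cap']:
        r=models.tip_of(c,t)
        print(c,t,[(np.round(x['xyz'],3).tolist(),round(x['p'],2),w2pix(c,x['xyz']).round().astype(int).tolist()) for x in r[:3]])
cv2.imwrite('pics/1.png',cv2.resize(ims[0],(800,600)));cv2.imwrite('pics/2.png',cv2.resize(ims[1],(800,600)))
E
python3 a.py
```

```text
top tub [([0.436, 0.258, 0.01], 0.97, [172, 215]), ([0.622, 0.403, -0.001], 0.9, [130, 158]), ([0.462, 0.453, -0.003], 0.84, [114, 207])]
top tub_fin [([0.466, 0.491, 0.031], 0.88, [98, 205]), ([0.268, 0.348, 0.029], 0.87, [142, 268]), ([0.614, 0.457, 0.04], 0.76, [109, 159])]
top tub_lip [([0.232, 0.273, 0.018], 0.87, [166, 279]), ([0.446, 0.412, 0.016], 0.77, [124, 211]), ([0.372, 0.28, 0.026], 0.72, [164, 235])]
top bail_grip [([0.434, 0.266, 0.114], 0.65, [162, 215]), ([0.456, 0.457, 0.074], 0.55, [104, 208]), ([0.252, 0.309, 0.08], 0.45, [149, 275])]
top nest [([0.433, 0.261, -0.002], 0.97, [172, 216])]
top mat []
top dispenser [([0.493, -0.218, 0.003], 0.76, [318, 198]), ([0.489, -0.221, 0.166], 0.34, [329, 197])]
top funnel_mouth [([0.49, -0.223, 0.166], 0.56, [330, 196])]
top jar_in []
top squeeze_point [([0.617, -0.247, 0.151], 0.96, [337, 153])]
top amber_bottle [([0.765, 0.15, -0.002], 0.56, [207, 116]), ([0.386, 0.092, -0.002], 0.2, [223, 230])]
top lens [([0.764, -0.165, 0.001], 0.55, [301, 117])]
top parts_tray [([0.491, -0.461, 0.0], 0.67, [390, 199]), ([0.491, 0.24, 0
[... 1095 characters left out ...]
e_point [([0.614, -0.253, 0.156], 0.72, [297, 126]), ([0.492, -0.218, 0.013], 0.43, [315, 184]), ([0.438, 0.26, 0.008], 0.19, [215, 288])]
side amber_bottle [([0.764, 0.15, -0.002], 0.59, [169, 204]), ([0.393, 0.09, -0.003], 0.39, [272, 263])]
side lens [([0.761, -0.163, 0.002], 0.5, [243, 155])]
side parts_tray [([0.492, -0.457, 0.004], 0.44, [358, 152]), ([0.374, -0.015, 0.004], 0.21, [302, 243])]
side dial [([0.375, -0.014, 0.004], 0.75, [302, 244]), ([0.428, 0.258, 0.117], 0.64, [216, 265]), ([0.439, 0.239, 0.015], 0.28, [220, 281])]
side driver [([0.704, 0.018, -0.004], 0.72, [214, 192]), ([0.494, -0.22, 0.01], 0.43, [315, 184])]
side red_cap [([0.392, 0.088, -0.001], 0.58, [273, 262])]
```

View pics/1.png

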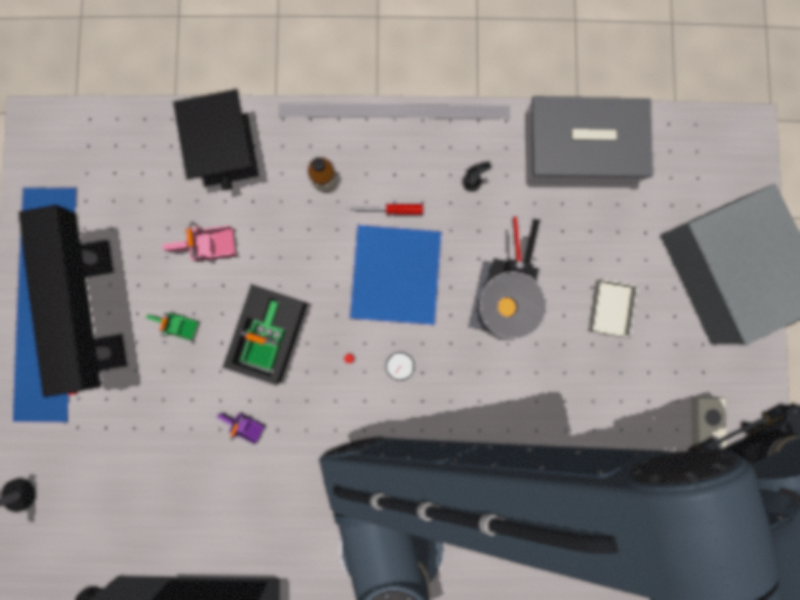

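View pics/2.png

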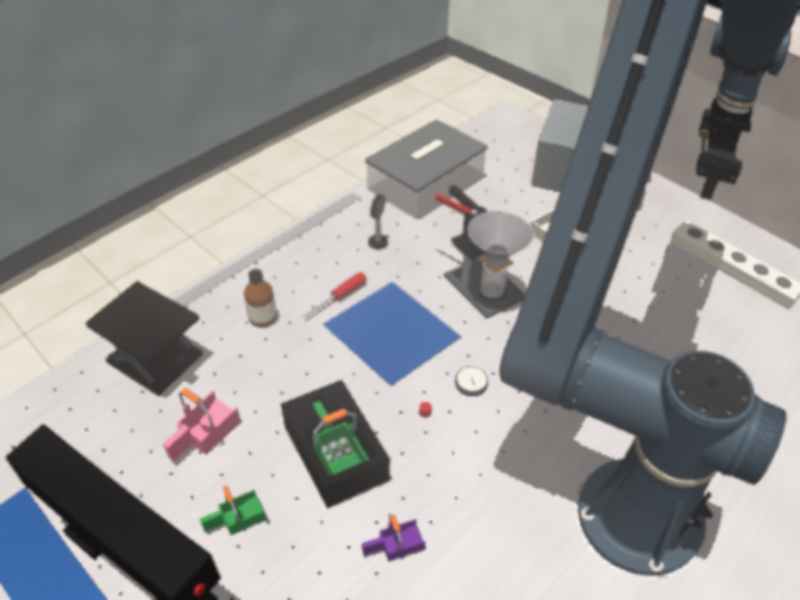

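In the top picture the green candidates are the tub in the black nest at (262,340), with balls, and a smaller one at (180,325) with no nest. Pink is at (205,243) and purple at (243,428). The large one in the nest fits, being the larger green with six balls. The 200x180 blue mat is at (396,275). The dispenser is at (510,300), with its trigger pointing up the picture (world +x). I'll confirm the tub with an enlarged crop and measure everything.

```bash
cat > b.py <<'E'
from h import *
np.set_printoptions(precision=4,suppress=True)
def rect(P):
    (c,s,a)=cv2.minAreaRect(P[:,:2].astype(np.float32)); return np.round(c,4),np.round(s,4),round(a,1)
d=np.load('top.npy'); im=cv2.imread('pics/top_raw.png'); A=np.ones(d.shape,bool)
P,u,v=cloud('top',d,A); col=im[v,u].astype(int)
near=lambda c,r:np.hypot(P[:,0]-c[0],P[:,1]-c[1])<r
m=near((.43,.26),.13)&(abs(P[:,2]-.07)<.005)&(col.max(1)<70); print('nest',rect(P[m]),m.sum(),P[m,2].mean())
blue=(col[:,0]>col[:,2]+60)&near((.55,0),.2); print('mat',rect(P[blue]),P[blue,2].mean(),blue.sum())
hsv=cv2.cvtColor(im,cv2.COLOR_BGR2HSV)[v,u]
o=(hsv[:,0]>5)&(hsv[:,0]<18)&(hsv[:,1]>150)&near((.43,.26),.06); print('sleeve',rect(P[o]),P[o,2].max(),np.median(P[o],0))
g=(hsv[:,0]>50)&(hsv[:,0]<75)&(hsv[:,1]>120)&near((.43,.26),.12); print('tub',rect(P[g]),np.percentile(P[g,2],[5,50,95]))
r=near((.49,-.22),.09)&(abs(P[:,2]-.165)<.006); 
(c,rad)=cv2.minEnclosingCircle(P[r][:,:2].astype(np.float32)); print('rim',c,rad,P[r,2].max())
t=near((.6,-.24),.13)&((hsv[:,0]<5)|(hsv[:,0]>174))&(hsv[:,1]>120)&(P[:,2]>.1); print('trig',rect(P[t]),P[t].mean(0),t.sum())
k=near((.6,-.24),.11)&(col.max(1)<70)&(P[:,2]>.14)&(P[:,2]<.175)&(P[:,0]>.53); print('bar',rect(P[k]),P[k,2].mean(),k.sum())
s=cv2.imread('pics/side_raw.png')
cv2.imwrite('pics/3.png',np.hstack([cv2.resize(im[160:300,90:210],(343,400)),cv2.resize(s[230:370,110:270],(457,400))]))
st=bot.read_state(); print(np.array(st['tcp_rot']),st['position'],st['time_s'],st['force'])
E
python3 b.py
```

```text
nest (array([0.4387, 0.2549]), array([0.1089, 0.1646]), 72.0) 847 0.06976192359417734
mat (array([ 0.567 , -0.0046]), array([0.1767, 0.1973]), 85.8) 0.0030140936412252316 3175
sleeve (array([0.4342, 0.2731]), array([0.0608, 0.0126]), 82.6) 0.12772360117317283 [0.4319 0.2633 0.1218]
tub (array([0.4428, 0.262 ]), array([0.0742, 0.1342]), 71.6) [0.0095 0.0256 0.0647]
rim (0.5053988099098206, -0.22135576605796814) 0.0733451396226883 0.16938985358521652
trig (array([ 0.6181, -0.2274]), array([0.0793, 0.0073]), 4.3) [ 0.6155 -0.2272  0.1596] 63
bar (array([ 0.6059, -0.2406]), array([0.0445, 0.0983]), 80.1) 0.15917831252704875 165
[[ 0.9111  0.4121 -0.    ]
 [ 0.4121 -0.9111 -0.    ]
 [-0.      0.     -1.    ]] [ 0.2576 -0.5694  0.2336] 1.7 [ 0.2647  0.3128 -0.2251]
```

View pics/3.png

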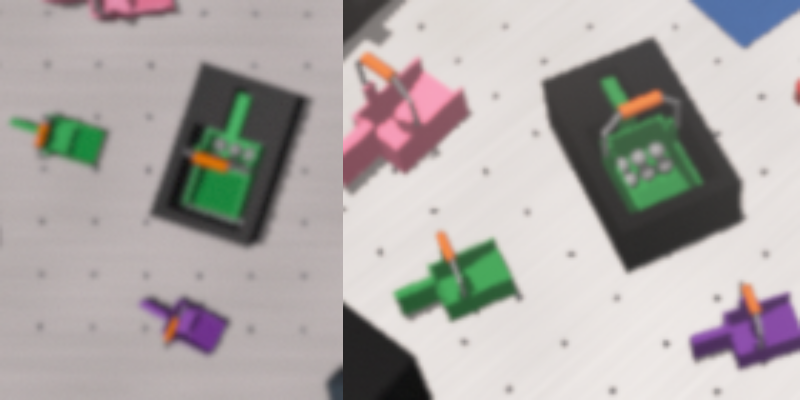

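The crop confirms it: the large green tub with six balls sits in the black nest with its bail upright, and the small green one is a decoy. Next I'll plan the approach to the bail.

```bash
cat >> h.py <<'E'
from scipy.spatial.transform import Rotation as Ro
def down(yaw): # tool pointing down, tool y at world yaw (deg)
    a=np.radians(yaw); y=np.array([np.cos(a),np.sin(a),0]); z=np.array([0,0,-1.]); return np.c_[np.cross(y,z),y,z]
def rel(p,R=None):
    s=bot.read_state(); R0=np.array(s['tcp_rot']); R=R0 if R is None else R
    print(np.round(R0.T@(np.array(p)-s['position']),4), np.round(Ro.from_matrix(R0.T@R).as_rotvec(degrees=True),2))
def st():
    s=bot.read_state(); print(s['time_s'],np.round(s['position'],4),np.round(s['joint_positions'],1),s['opening'],s['grasp_force'],np.round(s['force'],2)); print(np.round(s['tcp_rot'],3).tolist())
E
python3 -c "
from h import *
rel([.48,-.28,.30],down(-45)); rel([.431,.261,.20],down(-18))"
```

```text
[ 0.3219 -0.1721 -0.0665] [  0.     0.   -20.66]
[ 0.5002 -0.6852  0.0335] [  0.     0.   -47.66]
```

```bash
python3 -m jog '[[1,0.05,-0.025,-0.06,0,0,0],[1,0.11,-0.055,-0.066,0,0,-5],[1,0.16,-0.085,-0.066,0,0,-10],[1,0.21,-0.11,-0.066,0,0,-15],[1,0.26,-0.14,-0.066,0,0,-20],[1,0.32,-0.172,-0.066,0,0,-20],[1,0.34,-0.23,-0.066,0,0,-25],[1,0.36,-0.29,-0.066,0,0,-30],[1,0.38,-0.35,-0.06,0,0,-35],[1,0.4,-0.4,-0.05,0,0,-40],[1,0.42,-0.46,-0.03,0,0,-45],[1,0.445,-0.52,-0.02,0,0,-47.7],[1,0.465,-0.57,0,0,0,-47.7],[1,0.485,-0.63,0.02,0,0,-47.7],[1,0.5,-0.685,0.03,0,0,-47.7],[1,0.5,-0.685,0.033,0,0,-47.7],[1,0.5,-0.685,0.033,0,0,-47.7],[1,0.5,-0.685,0.033,0,0,-47.7]]'
cat > c.py <<'E'
from h import *
st()
for c in ['wrist','side','top']:
    info=viewer.camera_info(c); im,d=viewer.capture(c)
    cv2.imwrite(f'pics/{c}_b.png',im)
    for t in ['bail_grip','tub']:
        print(c,t,[(np.round(x['xyz'],4).tolist(),round(x['p'],2)) for x in models.tip_of(c,t)[:2]])
    P,u,v=cloud(c,d,np.ones(d.shape,bool)); hsv=cv2.cvtColor(im,cv2.COLOR_BGR2HSV)[v,u]
    o=(hsv[:,0]>5)&(hsv[:,0]<18)&(hsv[:,1]>150)&(np.hypot(P[:,0]-.432,P[:,1]-.261)<.05)&(P[:,2]>.1)
    if o.sum()>10: print('sleeve',o.sum(),cv2.minAreaRect(P[o][:,:2].astype(np.float32)),np.median(P[o],0),P[o,2].max())
E
python3 c.py
```

```text
time_s: 3.95
position: [0.4315, 0.2596, 0.2009]
tcp_rot: [[0.31, 0.951, 0.001], [0.951, -0.31, -0.0], [0.0, 0.001, -1.0]]
force: [0.2, 0.2, -0.8]
opening: 1.001
grasp_force: 0.0
3.95 [0.4315 0.2596 0.2009] [ 18.3  23.6 101.3  -0.   55.1  36.4] 1.001210027996686 0.0 [ 0.22  0.16 -0.79]
[[0.31, 0.951, 0.001], [0.951, -0.31, -0.0], [0.0, 0.001, -1.0]]
wrist bail_grip [([0.4306, 0.2612, 0.1163], 0.74), ([0.2497, 0.3094, 0.0838], 0.62)]
wrist tub [([0.2492, 0.3146, 0.0028], 0.72), ([0.6248, 0.3998, 0.0013], 0.67)]
sleeve 741 ((0.4341447949409485, 0.26308149099349976), (0.04379156231880188, 0.09705989807844162), 72.83667755126953) [0.43091959 0.26519667 0.12481832] 0.31380431227557276
side bail_grip [([0.247, 0.3125, 0.0815], 0.64), ([0.4287, 0.2616, 0.1159], 0.58)]
side tub [([0.4382, 0.2573, 0.0059], 0.92), ([0.2525, 0.3124, 0.0017], 0.85)]
sleeve 32 ((0.4270409047603607, 0.26552814245224), (0.02815997414290905, 0.009050008840858936), 69.5896987915039) [0.42691387 0.26889534 0.1222668 ] 0.1263214260144011
top bail_grip [([0.4367, 0.2621, 0.1161], 0.59), ([0.6183, 0.3926, 0.1105], 0.48)]
top tub [([0.4336, 0.2565, 0.0083], 0.73), ([0.6205, 0.4013, 0.0001], 0.72)]
sleeve 18 ((0.43100008368492126, 0.24773724377155304), (0.009839917533099651, 0.045463066548109055), 2.7454640865325928) [0.4317411  0.24938644 0.12419079] 0.30165423789216006
```

```bash
python3 -m jog '[[1,0.002,-0.001,0.03,0,0,0],[1,0.002,-0.001,0.06,0,0,0],[1,0.002,-0.001,0.08,0,0,0],[1,0.002,-0.001,0.09,0,0,0],[1,0.002,-0.001,0.09,0,0,0],[0,0.002,-0.001,0.09,0,0,0],[0,0.002,-0.001,0.09,0,0,0],[0,0.002,-0.001,0.09,0,0,0],[0,0.002,-0.001,0.09,0,0,0],[0,0.002,-0.001,0.09,0,0,0],[0,0.002,-0.001,0.09,0,0,0]]'
```

```text
time_s: 5.78
position: [0.4305, 0.263, 0.1106]
tcp_rot: [[0.308, 0.951, -0.0], [0.951, -0.308, -0.0], [-0.0, -0.0, -1.0]]
force: [-0.1, 0.8, 1.5]
opening: 0.401
grasp_force: 0.0
```

```bash
python3 -m jog '[[0,0,0,0,0,0,0],[0,0,0,0,0,0,0],[0,0,0,0,0,0,0],[0,0,0,0,0,0,0],[0,0,0,0,0,0,0]]'
```

```text
time_s: 6.4
position: [0.4305, 0.263, 0.1105]
tcp_rot: [[0.308, 0.951, -0.0], [0.951, -0.308, -0.0], [-0.0, -0.0, -1.0]]
force: [0.5, 0.2, 0.1]
opening: 0.127
grasp_force: 30.0
```

```bash
python3 -m jog '[[0,0,0,-0.005,0,0,0],[0,0,0,-0.015,0,0,0],[0,0,0,-0.03,0,0,0],[0,0,0,-0.045,0,0,0],[0,0,0,-0.06,0,0,0],[0,0,0,-0.075,0,0,0],[0,0,0,-0.09,0,0,0],[0,0,0,-0.105,0,0,0],[0,0,0,-0.11,0,0,0],[0,0,0,-0.11,0,0,0]]'
cat > d.py <<'E'
from h import *
st()
im,d=viewer.capture('side'); cv2.imwrite('pics/side_c.png',im)
cv2.imwrite('pics/4.png',cv2.resize(im[170:330,130:330],(600,480)))
for t in ['tub','tub_lip','tub_fin']: print(t,[(np.round(x['xyz'],4).tolist(),round(x['p'],2)) for x in models.tip_of('side',t)[:3]])
rel([.567,0,.22],down(70));rel([.567,0,.112],down(70))
E
python3 d.py
```

```text
time_s: 7.65
position: [0.4306, 0.263, 0.2212]
tcp_rot: [[0.308, 0.951, 0.001], [0.951, -0.308, 0.0], [0.001, 0.001, -1.0]]
force: [0.0, 0.5, -2.5]
opening: 0.124
grasp_force: 30.0
7.65 [0.4306 0.263  0.2212] [ 18.7  21.9 100.    0.   58.   36.7] 0.12400910436678021 29.98603731393814 [ 0.03  0.52 -2.55]
[[0.308, 0.951, 0.001], [0.951, -0.308, 0.0], [0.001, 0.001, -1.0]]
tub [([0.254, 0.3133, 0.0008], 0.86), ([0.4374, 0.2589, 0.1187], 0.81), ([0.4586, 0.4554, 0.0024], 0.61)]
tub_lip [([0.4416, 0.4122, 0.0092], 0.88), ([0.6341, 0.3328, 0.0193], 0.78), ([0.2287, 0.2698, 0.0184], 0.59)]
tub_fin [([0.6138, 0.4558, 0.0469], 0.91), ([0.4678, 0.4944, 0.0312], 0.8), ([0.2671, 0.3467, 0.027], 0.75)]
[-2.078e-01  2.113e-01 -1.000e-04] [-9.000e-02 -1.000e-02 -8.796e+01]
[-0.2077  0.2114  0.1079] [-9.000e-02 -1.000e-02 -8.796e+01]
```

View pics/4.png

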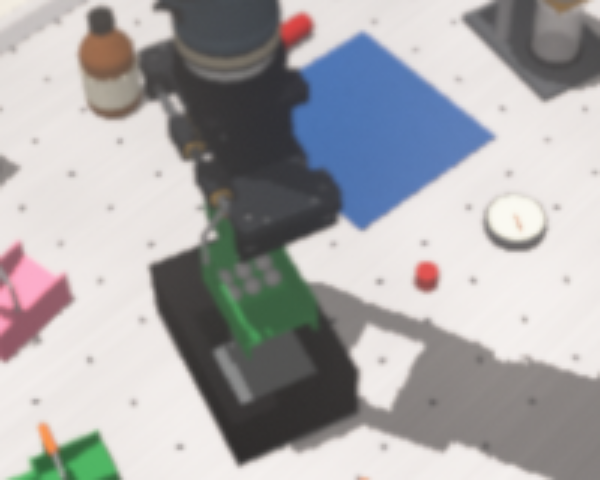

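The tub hangs level over its nest at (265,280), balls in, with a clear way to the mat.

```bash
python3 -m jog '[[0,-0.004,0.004,0,0,0,-2],[0,-0.012,0.012,0,0,0,-6],[0,-0.024,0.024,0,0,0,-11],[0,-0.036,0.036,0,0,0,-16],[0,-0.05,0.05,0,0,0,-22],[0,-0.064,0.064,0,0,0,-28],[0,-0.078,0.078,0,0,0,-34],[0,-0.092,0.092,0,0,0,-40],[0,-0.106,0.107,0,0,0,-46],[0,-0.12,0.122,0,0,0,-52],[0,-0.134,0.136,0,0,0,-58],[0,-0.148,0.15,0,0,0,-64],[0,-0.162,0.164,0,0,0,-70],[0,-0.176,0.178,0,0,0,-76],[0,-0.19,0.193,0,0,0,-82],[0,-0.2,0.204,0,0,0,-86],[0,-0.206,0.21,0,0,0,-88],[0,-0.208,0.211,0,0,0,-88],[0,-0.208,0.211,0,0,0,-88]]'; python3 -m jog '[[0,0,0,0.01,0,0,0],[0,0,0,0.025,0,0,0],[0,0,0,0.04,0,0,0],[0,0,0,0.055,0,0,0],[0,0,0,0.07,0,0,0],[0,0,0,0.085,0,0,0],[0,0,0,0.095,0,0,0],[0,0,0,0.102,0,0,0],[0,0,0,0.106,0,0,0],[0,0,0,0.109,0,0,0],[0,0,0,0.111,0,0,0],[0,0,0,0.112,0,0,0]]'
```

```text
time_s: 10.22
position: [0.5666, 0.0002, 0.2201]
tcp_rot: [[-0.94, 0.342, -0.001], [0.342, 0.94, 0.0], [0.001, -0.0, -1.0]]
force: [0.5, -0.2, -3.3]
opening: 0.127
grasp_force: 30.0
time_s: 11.72
position: [0.5672, 0.0, 0.1087]
tcp_rot: [[-0.94, 0.341, 0.0], [0.341, 0.94, -0.0], [-0.0, 0.0, -1.0]]
force: [0.3, 0.6, -2.2]
opening: 0.125
grasp_force: 30.0
```

```bash
python3 -m jog '[[0,0,0,0.001,0,0,0],[0,0,0,0.002,0,0,0],[0,0,0,0.002,0,0,0]]'
```

```text
time_s: 12.1
position: [0.5672, -0.0005, 0.1075]
tcp_rot: [[-0.94, 0.341, 0.0], [0.341, 0.94, -0.001], [-0.001, -0.001, -1.0]]
force: [-2.7, -1.4, 4.3]
opening: 0.128
grasp_force: 30.0
```

```bash
python3 -m jog '[[0.3,0,0,0,0,0,0],[0.4,0,0,0,0,0,0],[0.6,0,0,0,0,0,0],[1,0,0,0,0,0,0],[1,0,0,0,0,0,0],[1,0,0,-0.02,0,0,0],[1,0,0,-0.05,0,0,0],[1,0,0,-0.09,0,0,0],[1,0,0,-0.13,0,0,0],[1,0,0,-0.13,0,0,0]]'
cat > e.py <<'E'
from h import *
st()
for c in ['wrist','side']:
    im,d=viewer.capture(c); cv2.imwrite(f'pics/{c}_d.png',im)
    for t in ['tub','tub_lip','tub_fin','bail_grip']: print(c,t,[(np.round(x['xyz'],4).tolist(),round(x['p'],2)) for x in models.tip_of(c,t)[:4] if np.hypot(x['xyz'][0]-.567,x['xyz'][1])<.12])
    P,u,v=cloud(c,d,np.ones(d.shape,bool)); hsv=cv2.cvtColor(im,cv2.COLOR_BGR2HSV)[v,u]
    g=(hsv[:,0]>50)&(hsv[:,0]<75)&(hsv[:,1]>100)&(np.hypot(P[:,0]-.567,P[:,1])<.13)
    f=g&(abs(P[:,2]-.061)<.004)
    if f.sum()>10: print('fin top',f.sum(),cv2.minAreaRect(P[f][:,:2].astype(np.float32)),P[f].mean(0))
    if c=='side': cv2.imwrite('pics/5.png',cv2.resize(im[150:310,190:390],(600,480)))
E
python3 e.py
```

```text
time_s: 13.35
position: [0.5694, -0.0003, 0.2401]
tcp_rot: [[-0.94, 0.341, 0.008], [0.341, 0.94, -0.002], [-0.008, 0.001, -1.0]]
force: [-0.9, -1.0, 0.1]
opening: 0.993
grasp_force: 0.0
13.35 [ 5.694e-01 -3.000e-04  2.401e-01] [-11.3  25.3  90.1   0.   64.1 -81.3] 0.992623811045847 0.0 [-0.85 -1.02  0.15]
[[-0.94, 0.341, 0.008], [0.341, 0.94, -0.002], [-0.008, 0.001, -1.0]]
wrist tub [([0.5723, 0.0029, 0.001], 0.62), ([0.589, 0.0036, 0.0121], 0.36)]
wrist tub_lip [([0.5518, -0.0552, 0.0271], 0.61)]
wrist tub_fin [([0.5879, 0.0527, 0.0474], 0.95)]
wrist bail_grip [([0.5683, 0.0006, 0.1134], 0.98)]
fin top 215 ((0.5683248043060303, 0.03145521506667137), (0.08475129306316376, 0.024897756054997444), 49.37898635864258) [0.57625116 0.04125105 0.05791122]
side tub [([0.5756, 0.0074, 0.002], 0.69)]
side tub_lip [([0.554, -0.0566, 0.022], 0.83)]
side tub_fin [([0.5902, 0.0531, 0.0469], 0.67)]
side bail_grip [([0.568, -0.0053, 0.1154], 0.65)]
```

View pics/5.png

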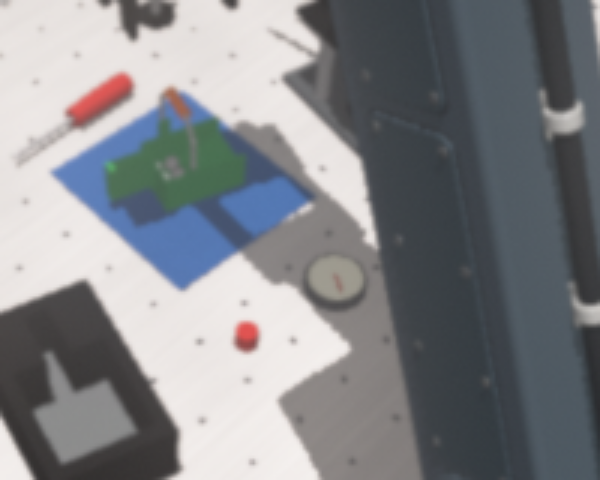

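The tub stands upright on the mat at about (175,165) with the balls inside and the bail upright. Next is the fin grasp, with the tool leaning 35° from behind.

```bash
cat >> h.py <<'E'
def finR(yaw,t): # tool x ~ tub x, tool y=-tub y, leaning back t deg ; t falls as the tub tips
    return down(yaw-90)@Ro.from_euler('y',t,degrees=True).as_matrix()
E
python3 - <<'E'
from h import *
R=finR(71,35); print(R[:,2]); g=np.array([.5855,.047,.044]); p=g+.008*R[:,2]
rel(p-.11*R[:,2],R); rel(p,R)
print('shift in final tool frame: z .11')
E
```

```text
[ 0.18673822  0.54232718 -0.81915204]
[-0.0027 -0.008   0.1082] [-27.19  27.52  85.99]
[-0.0018  0.0551  0.1983] [-27.19  27.52  85.99]
shift in final tool frame: z .11
```

```bash
sed -i "s/from_euler('y',t,/from_euler('y',-t,/" h.py
python3 - <<'E'
from h import *
R=finR(71,35); print(R[:,2]); g=np.array([.5855,.047,.044]); p=g+.008*R[:,2]
rel(p-.11*R[:,2],R); rel(p,R)
s=bot.read_state();R0=np.array(s['tcp_rot']);print([np.round(Ro.from_matrix(R0.T@finR(71-a,b)).as_rotvec(degrees=True),1).tolist() for a,b in [(60,0),(30,10),(0,20)]])
E
```

```text
[-0.18673822 -0.54232718 -0.81915204]
[-0.0007  0.109   0.1082] [ 27.05 -27.63  86.04]
[-0.0019  0.0459  0.1983] [ 27.05 -27.63  86.04]
[[-0.1, -0.0, 149.0], [10.3, -6.1, 118.7], [15.5, -15.8, 88.1]]
```

```bash
python3 -m jog '[[1,0,0.02,0,3,-3,9.5],[1,0,0.04,0,6,-6,19],[1,0,0.06,0,9,-9,28.5],[1,0,0.08,0,12,-12,38],[1,0,0.1,0,15,-15.3,47.6],[1,0,0.109,0,18,-18.4,57],[1,0,0.109,0,21,-21.4,66.7],[1,0,0.109,0,24,-24.5,76.3],[1,0,0.109,0,27,-27.6,86],[1,0,0.109,0.03,27,-27.6,86],[1,0,0.109,0.07,27,-27.6,86],[1,-0.001,0.109,0.108,27,-27.6,86],[1,-0.001,0.109,0.108,27,-27.6,86],[1,-0.001,0.109,0.108,27,-27.6,86]]'
python3 - <<'E'
from h import *
st()
im,d=viewer.capture('wrist'); cv2.imwrite('pics/wrist_e.png',im)
for t in ['tub','tub_fin','tub_lip']: print(t,[(np.round(x['xyz'],4).tolist(),round(x['p'],2)) for x in models.tip_of('wrist',t)[:3]])
P,u,v=cloud('wrist',d,np.ones(d.shape,bool)); hsv=cv2.cvtColor(im,cv2.COLOR_BGR2HSV)[v,u]
g=(hsv[:,0]>50)&(hsv[:,0]<75)&(hsv[:,1]>100)&(np.hypot(P[:,0]-.585,P[:,1]-.05)<.05)
f=g&(abs(P[:,2]-.061)<.003)
if f.sum()>10: print(f.sum(),cv2.minAreaRect(P[f][:,:2].astype(np.float32)),P[f].mean(0))
R=finR(71,35); p=np.array([.5855,.047,.044])+.008*R[:,2]; rel(p,R)
cv2.imwrite('pics/6.png',im)
E
```

```text
time_s: 15.6
position: [0.606, 0.1022, 0.1295]
tcp_rot: [[0.268, 0.946, -0.184], [0.775, -0.325, -0.542], [-0.573, 0.003, -0.82]]
force: [0.1, 0.2, -0.0]
opening: 1.001
grasp_force: 0.0
15.6 [0.606  0.1022 0.1295] [ 12.6  47.   75.1 -29.8  79.5  42.9] 1.0005244304143115 0.0 [ 0.15  0.17 -0.02]
[[0.268, 0.946, -0.184], [0.775, -0.325, -0.542], [-0.573, 0.003, -0.82]]
tub [([0.571, 0.0069, 0.0039], 0.56)]
tub_fin [([0.5872, 0.0537, 0.047], 0.66), ([0.3926, 0.0937, 0.0031], 0.58), ([0.5687, -0.001, 0.1131], 0.4)]
tub_lip [([0.5492, -0.0573, 0.0252], 0.72)]
518 ((0.5880293250083923, 0.045084964483976364), (0.05008571222424507, 0.011376585811376572), 70.06937408447266) [0.58922939 0.04908752 0.0626539 ]
[ 0.0008 -0.002   0.1127] [ 0.23 -0.16 -0.1 ]
```

View pics/6.png

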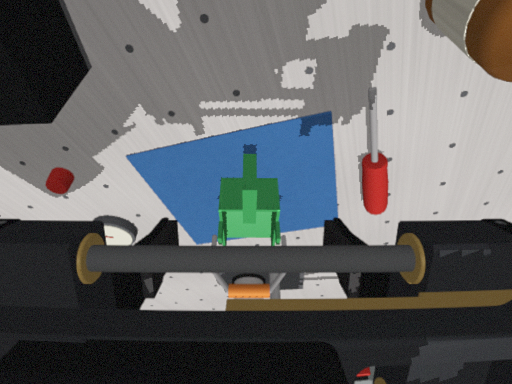

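The picture shows the fin at (250,190), centred between the open fingers at (170..340).

```bash
python3 -m jog '[[1,0.001,0.001,0.03,0,0,0],[1,0.001,0.001,0.06,0,0,0],[1,0.001,0.001,0.09,0,0,0],[1,0.001,0.001,0.105,0,0,0],[1,0.001,0.001,0.112,0,0,0],[1,0.001,0.001,0.112,0,0,0],[0,0.001,0.001,0.112,0,0,0],[0,0.001,0.001,0.112,0,0,0],[0,0.001,0.001,0.112,0,0,0],[0,0.001,0.001,0.112,0,0,0],[0,0.001,0.001,0.112,0,0,0],[0,0.001,0.001,0.112,0,0,0],[0,0.001,0.001,0.112,0,0,0],[0,0.001,0.001,0.112,0,0,0],[0,0.001,0.001,0.112,0,0,0],[0,0.001,0.001,0.112,0,0,0],[0,0.001,0.001,0.112,0,0,0]]'
python3 - <<'E'
from h import *
st()
im,d=viewer.capture('top')
c=models.outline_of('top','funnel_mouth'); print(len(c))
print([np.round(x['xyz'],4).tolist() for x in models.tip_of('top','funnel_mouth')[:2]],[np.round(x['xyz'],4).tolist() for x in models.tip_of('top','squeeze_point')[:2]])
# rim from earlier depth
d=np.load('top.npy');P,u,v=cloud('top',d,np.ones(d.shape,bool))
r=(abs(P[:,2]-.165)<.008)&(np.hypot(P[:,0]-.49,P[:,1]+.22)<.07);m=np.zeros(d.shape,np.uint8);m[v[r],u[r]]=1
print(cv2.fitEllipse(np.stack([P[r,0],P[r,1]],1).astype(np.float32)))
s=cv2.imread('pics/top_raw.png');print((P[r]).mean(0),r.sum())
E
```

```text
time_s: 17.92
position: [0.5854, 0.042, 0.0361]
tcp_rot: [[0.267, 0.946, -0.186], [0.775, -0.325, -0.542], [-0.573, 0.001, -0.82]]
force: [-1.2, 1.2, 0.7]
opening: 0.139
grasp_force: 30.0
17.925 [0.5854 0.042  0.0361] [  8.   52.2  82.7 -33.8  66.8  46.6] 0.1385433633436582 29.972226134268567 [-1.21  1.25  0.66]
[[0.267, 0.946, -0.186], [0.775, -0.325, -0.542], [-0.573, 0.001, -0.82]]
2
[[0.4901, -0.2221, 0.1661]] []
((0.49424460530281067, -0.21735012531280518), (0.11495835334062576, 0.11548330634832382), 131.90257263183594)
[ 0.49338985 -0.22144683  0.16190869] 393
```

```bash
python3 -m jog '[[0,-0.003,0,-0.004,0,0,0],[0,-0.009,0,-0.012,0,0,0],[0,-0.017,0,-0.025,0,0,0],[0,-0.029,0,-0.041,0,0,0],[0,-0.04,0,-0.057,0,0,0],[0,-0.052,0,-0.074,0,0,0],[0,-0.063,0,-0.09,0,0,0],[0,-0.075,0,-0.107,0,0,0],[0,-0.086,0,-0.123,0,0,0],[0,-0.097,0,-0.139,0,0,0],[0,-0.109,0,-0.156,0,0,0],[0,-0.117,0,-0.168,0,0,0],[0,-0.12,0,-0.172,0,0,0],[0,-0.12,0,-0.172,0,0,0]]'
cat > f.py <<'E'
from h import *
import sys
def pose(L,psi,th,yawed=0):
    R=finR(psi,35-th); Rt=Ro.from_euler('z',psi,degrees=True).as_matrix()@Ro.from_euler('y',-th,degrees=True).as_matrix()
    g=np.array(L)+Rt@np.array([.110,0,.0187]); return g+.008*R[:,2],R
if __name__=='__main__':
    # check the sign: fin rises with th
    st()
    im,d=viewer.capture('side'); cv2.imwrite('pics/7.png',cv2.resize(im[100:310,190:430],(686,600)))
    for t in ['tub','tub_lip','tub_fin']: print(t,[(np.round(x['xyz'],4).tolist(),round(x['p'],2)) for x in models.tip_of('side',t)[:4] if x['xyz'][2]>.1])
    c=np.array([.491,-.220,0]); a=np.radians(71); tx=np.array([np.cos(a),np.sin(a),0])
    for off,z,th in [(.03,.235,0),(.03,.195,18),(.03,.185,60)]: rel(*pose(c+off*tx+[0,0,z],71,th))
E
python3 f.py
```

```text
time_s: 19.88
position: [0.5854, 0.0422, 0.2459]
tcp_rot: [[0.267, 0.946, -0.185], [0.775, -0.325, -0.542], [-0.573, 0.001, -0.82]]
force: [0.6, -0.8, -3.1]
opening: 0.136
grasp_force: 30.0
19.875 [0.5854 0.0422 0.2459] [  8.   36.3  77.2 -30.9  84.8  34.9] 0.1357099454858527 29.976545360404998 [ 0.6  -0.84 -3.12]
[[0.267, 0.946, -0.185], [0.775, -0.325, -0.542], [-0.573, 0.001, -0.82]]
tub [([0.5749, 0.0032, 0.2131], 0.71)]
tub_lip []
tub_fin [([0.5916, 0.0543, 0.2551], 0.74)]
[-0.1184 -0.0037  0.0802] [ 0.01 -0.02  0.05]
[-0.1211 -0.0037  0.0919] [ 0.   17.98  0.05]
[-0.1904 -0.0038  0.0876] [-2.000e-02  5.998e+01  5.000e-02]
```

View pics/7.png

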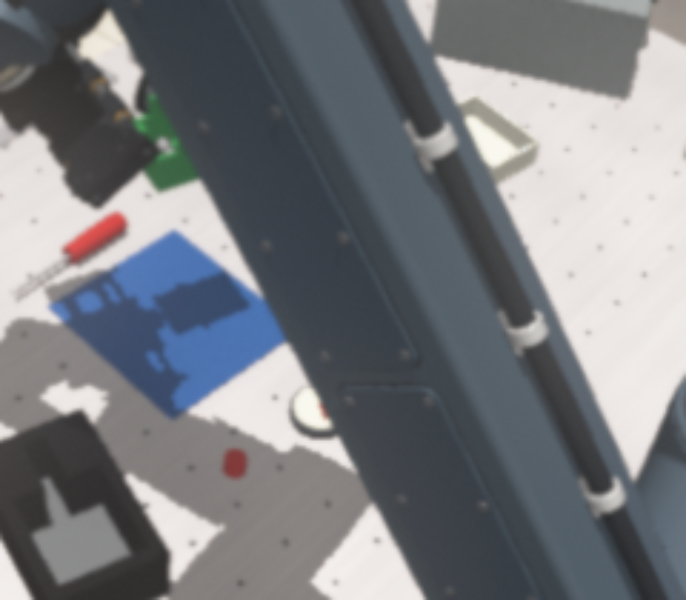

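The tub hangs level and hasn't slipped (underside 0.213 as planned). Next I'll move it over the funnel.

```bash
python3 -m jog '[[0,-0.006,0,0.004,0,0,0],[0,-0.018,-0.001,0.012,0,0,0],[0,-0.035,-0.001,0.024,0,0,0],[0,-0.053,-0.002,0.036,0,0,0],[0,-0.07,-0.002,0.048,0,0,0],[0,-0.088,-0.003,0.06,0,0,0],[0,-0.104,-0.003,0.07,0,0,0],[0,-0.114,-0.004,0.077,0,0,0],[0,-0.118,-0.004,0.08,0,0,0],[0,-0.118,-0.004,0.08,0,0,0]]'
python3 - <<'E'
from f import *
st()
for c in ['top','side']:
    viewer.capture(c)
    for t in ['tub','tub_lip','tub_fin','funnel_mouth']: print(c,t,[(np.round(x['xyz'],4).tolist(),round(x['p'],2)) for x in models.tip_of(c,t)[:4] if x['xyz'][2]>.1])
c=np.array([.491,-.220,0]); a=np.radians(71); tx=np.array([np.cos(a),np.sin(a),0])
for z,th in [(.215,9),(.195,18),(.185,25),(.185,30),(.185,35),(.185,40),(.185,45),(.185,50),(.185,55),(.185,60)]: rel(*pose(c+.03*tx+[0,0,z],71,th))
E
```

```text
time_s: 21.32
position: [0.5355, -0.0914, 0.2478]
tcp_rot: [[0.267, 0.946, -0.185], [0.775, -0.325, -0.542], [-0.572, 0.002, -0.82]]
force: [-0.3, 0.1, -2.1]
opening: 0.133
grasp_force: 30.0
21.325 [ 0.5355 -0.0914  0.2478] [ -4.2  30.5  88.9 -35.2  73.9  28.9] 0.1332872727750221 29.976582317613065 [-0.26  0.13 -2.12]
[[0.267, 0.946, -0.185], [0.775, -0.325, -0.542], [-0.572, 0.002, -0.82]]
top tub [([0.5196, -0.1353, 0.2208], 0.91)]
top tub_lip [([0.4999, -0.1903, 0.2352], 0.59)]
top tub_fin [([0.5053, -0.1124, 0.2267], 0.64), ([0.5405, -0.081, 0.2543], 0.6)]
top funnel_mouth [([0.491, -0.2214, 0.1656], 0.91)]
side tub []
side tub_lip []
side tub_fin []
side funnel_mouth []
[-0.0008 -0.0002  0.0059] [0.1  8.94 0.02]
[-0.003  -0.0002  0.0127] [ 0.1  17.94  0.03]
[-0.0088 -0.0002  0.0151] [ 0.1  24.94  0.04]
[-0.0175 -0.0002  0.0117] [ 0.1  29.94  0.04]
[-0.0264 -0.0002  0.0092] [ 0.1  34.94  0.05]
[-0.0355 -0.0002  0.0074] [ 0.09 39.94  0.05]
[-0.0447 -0.0002  0.0065] [ 0.09 44.94  0.05]
[-0.0539 -0.0002  0.0063] [ 0.09 49.94  0.06]
[-0.0632 -0.0002  0.0069] [ 0.09 54.94  0.06]
[-0.0723 -0.0002  0.0084] [ 0.09 59.94  0.07]
```

```bash
python3 -m jog '[[0,0,0,0.002,0,3,0],[0,-0.001,0,0.006,0,9,0],[0,-0.002,0,0.009,0,14,0],[0,-0.003,0,0.0127,0,18,0],[0,-0.006,0,0.014,0,22,0],[0,-0.009,0,0.015,0,25,0],[0,-0.013,0,0.0135,0,27.5,0],[0,-0.0175,0,0.012,0,30,0],[0,-0.022,0,0.0105,0,32.5,0],[0,-0.0265,0,0.009,0,35,0],[0,-0.031,0,0.0085,0,37.5,0],[0,-0.0355,0,0.0075,0,40,0],[0,-0.04,0,0.007,0,42.5,0],[0,-0.0447,0,0.0065,0,45,0],[0,-0.0493,0,0.0065,0,47.5,0],[0,-0.0539,0,0.0065,0,50,0],[0,-0.0585,0,0.0067,0,52.5,0],[0,-0.063,0,0.007,0,55,0],[0,-0.0678,0,0.0077,0,57.5,0],[0,-0.0723,0,0.0084,0,60,0]]'; python3 -m jog '[[0,0,0,0,0,0,0],[0,0,0,0,0,0,0],[0,0,0,0,0,0,0],[0,0,0,0,0,0,0]]'
python3 - <<'E'
from h import *
st()
ims=[]
for c in ['top','side']:
    im,d=viewer.capture(c); ims.append(im)
    for i in range(6):
        if i in (0,): print(c,[(np.round(x['xyz'],3).tolist(),round(x['p'],2)) for x in models.tip_of(c,f'ball{i}_center')])
    print(c,[(np.round(x['xyz'],3).tolist(),round(x['p'],2)) for x in models.tip_of(c,'tub') if x['xyz'][2]>.1])
cv2.imwrite('pics/8.png',np.hstack([cv2.resize(ims[0][140:260,270:370],(400,480)),cv2.resize(ims[1][80:200,260:360],(400,480))]))
E
```

```text
time_s: 24.32
position: [0.5141, -0.1524, 0.2826]
tcp_rot: [[0.293, 0.946, 0.138], [0.857, -0.324, 0.401], [0.424, 0.001, -0.906]]
force: [-0.1, -0.8, -2.7]
opening: 0.138
grasp_force: 30.0
time_s: 24.82
position: [0.5146, -0.1516, 0.2825]
tcp_rot: [[0.293, 0.946, 0.138], [0.857, -0.324, 0.4], [0.423, 0.001, -0.906]]
force: [0.7, 0.3, -2.6]
opening: 0.136
grasp_force: 30.0
24.825 [ 0.5146 -0.1516  0.2825] [-41.4  22.6  92.2  23.8  76.5 -30.4] 0.13624248320574026 29.976526899263263 [ 0.66  0.29 -2.57]
[[0.293, 0.946, 0.138], [0.857, -0.324, 0.4], [0.423, 0.001, -0.906]]
top [([0.373, -0.017, -0.001], 0.18)]
top [([0.517, -0.146, 0.232], 0.76)]
side []
side [([0.52, -0.145, 0.23], 0.78)]
```

View pics/8.png

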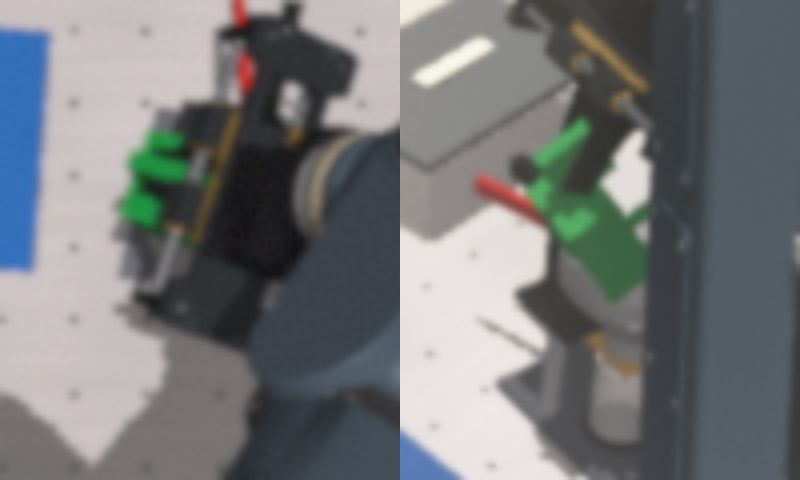

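The tub is tipped 60° with its lip over the funnel mouth (right half, (620,270)), and no balls have spilled. I'll tip it back and clear the view to check the funnel.

Run:
```python
from f import *
c=np.array([.491,-.220,0]); a=np.radians(71); tx=np.array([np.cos(a),np.sin(a),0])
for o,z,th in [(.03,.215,60),(.03,.225,40),(.04,.235,20),(.05,.24,0),(.172,.238,0)]: rel(*pose(c+o*tx+[0,0,z],71,th))
```

```text
[ 0.0128 -0.0001 -0.0271] [ 0.05 -0.06  0.09]
[ 0.0363 -0.0001 -0.0047] [  0.06 -20.06   0.08]
[ 0.0569 -0.0001  0.0266] [  0.08 -40.06   0.07]
[ 0.0627 -0.0001  0.0627] [ 9.000e-02 -6.006e+01  6.000e-02]
[0.1723 0.     0.1162] [ 9.000e-02 -6.006e+01  6.000e-02]
```

```bash
python3 -m jog '[[0,0.006,0,-0.014,0,0,0],[0,0.0128,0,-0.027,0,0,0],[0,0.024,0,-0.016,0,-10,0],[0,0.0363,0,-0.0047,0,-20,0],[0,0.047,0,0.011,0,-30,0],[0,0.057,0,0.0266,0,-40,0],[0,0.06,0,0.045,0,-50,0],[0,0.063,0,0.063,0,-60,0],[0,0.085,0,0.074,0,-60,0],[0,0.107,0,0.084,0,-60,0],[0,0.129,0,0.095,0,-60,0],[0,0.151,0,0.106,0,-60,0],[0,0.172,0,0.116,0,-60,0],[0,0.172,0,0.116,0,-60,0],[0,0.172,0,0.116,0,-60,0]]'
python3 - <<'E'
from h import *
st()
ims=[]
for c in ['top','side']:
    im,d=viewer.capture(c); ims.append(im)
    print(c,[(np.round(x['xyz'],3).tolist(),round(x['p'],2)) for x in models.tip_of(c,'ball0_center')])
    print(c,[(np.round(x['xyz'],3).tolist(),round(x['p'],2)) for x in models.tip_of(c,'tub') if x['xyz'][2]>.1])
cv2.imwrite('pics/9.png',np.hstack([cv2.resize(ims[0][140:260,230:370],(467,400)),cv2.resize(ims[1][110:230,250:350],(333,400))]))
E
```

```text
time_s: 27.0
position: [0.581, 0.0416, 0.2502]
tcp_rot: [[0.267, 0.946, -0.185], [0.775, -0.325, -0.543], [-0.573, 0.001, -0.819]]
force: [-0.1, -1.0, -1.6]
opening: 0.138
grasp_force: 30.0
27.0 [0.581  0.0416 0.2502] [  8.   35.7  77.7 -30.9  85.   34.8] 0.1376521330261691 29.98266173293814 [-0.13 -1.   -1.64]
[[0.267, 0.946, -0.185], [0.775, -0.325, -0.543], [-0.573, 0.001, -0.819]]
top []
top [([0.568, 0.0, 0.219], 0.74)]
side [([0.429, 0.256, -0.002], 0.36)]
side [([0.57, 0.002, 0.22], 0.81)]
```

View pics/9.png

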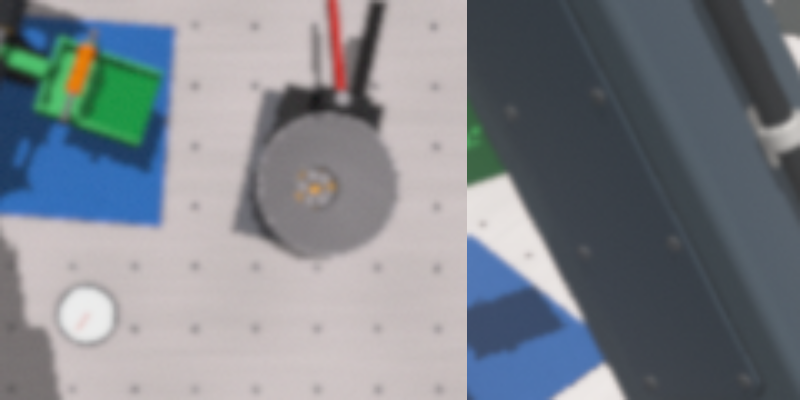

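The tub at (105,90) is empty, the balls sit in the funnel stem at (315,185), and nothing has spilled. I'll set the tub back down.

```bash
python3 -m jog '[[0,0.006,0,0.008,0,0,0],[0,0.017,0,0.025,0,0,0],[0,0.034,0,0.049,0,0,0],[0,0.052,0,0.074,0,0,0],[0,0.069,0,0.098,0,0,0],[0,0.086,0,0.123,0,0,0],[0,0.1,0,0.143,0,0,0],[0,0.109,0,0.156,0,0,0],[0,0.114,0,0.163,0,0,0],[0,0.117,0,0.168,0,0,0],[0,0.119,0,0.171,0,0,0],[0,0.1205,0,0.1725,0,0,0],[0,0.121,0,0.1735,0,0,0],[0,0.121,0,0.1735,0,0,0]]'
```

```text
time_s: 29.05
position: [0.5815, 0.0416, 0.0389]
tcp_rot: [[0.267, 0.946, -0.185], [0.775, -0.325, -0.542], [-0.573, 0.002, -0.82]]
force: [-0.3, -0.7, -2.5]
opening: 0.135
grasp_force: 30.0
```

```bash
python3 -m jog '[[0,0.0006,0,0.0008,0,0,0],[0,0.0012,0,0.0016,0,0,0],[0,0.0017,0,0.0025,0,0,0],[0,0.0017,0,0.0025,0,0,0]]'
```

```text
time_s: 29.55
position: [0.5815, 0.0416, 0.0361]
tcp_rot: [[0.267, 0.946, -0.185], [0.775, -0.325, -0.542], [-0.573, 0.002, -0.82]]
force: [-0.1, 1.2, 2.0]
opening: 0.131
grasp_force: 30.0
```

```bash
python3 -m jog '[[0.2,0,0,0,0,0,0],[0.3,0,0,0,0,0,0],[0.5,0,0,0,0,0,0],[0.8,0,0,0,0,0,0],[1,0,0,0,0,0,0],[1,0,0,-0.02,0,0,0],[1,0,0,-0.05,0,0,0],[1,0,0,-0.09,0,0,0],[1,0,0,-0.13,0,0,0],[1,-0.04,0,-0.19,0,0,0],[1,-0.05,0,-0.23,0,0,0],[1,-0.05,0,-0.23,0,0,0]]'
python3 - <<'E'
from h import *
np.set_printoptions(precision=4,suppress=True)
st()
for c in ['top','side','wrist']:
    im,d=viewer.capture(c); cv2.imwrite(f'pics/{c}_g.png',im)
    for t in ['tub','tub_lip','tub_fin','squeeze_point','dispenser']: print(c,t,[(np.round(x['xyz'],4).tolist(),round(x['p'],2)) for x in models.tip_of(c,t)[:4] if abs(x['xyz'][1])<.3 and x['p']>.3])
    if c=='top':
        P,u,v=cloud(c,d,np.ones(d.shape,bool)); hsv=cv2.cvtColor(im,cv2.COLOR_BGR2HSV)[v,u]
        n=np.hypot(P[:,0]-.62,P[:,1]+.24)<.09
        t=n&((hsv[:,0]<5)|(hsv[:,0]>174))&(hsv[:,1]>120)&(P[:,2]>.14)
        k=n&(hsv[:,2]<70)&(P[:,2]>.15)&(P[:,0]>.59)
        for q in (t,k): print(q.sum(),cv2.minAreaRect(P[q][:,:2].astype(np.float32)),P[q].mean(0),P[q].max(0))
E
```

```text
time_s: 31.05
position: [0.6131, 0.1288, 0.2578]
tcp_rot: [[0.272, 0.946, -0.175], [0.777, -0.324, -0.54], [-0.568, 0.011, -0.823]]
force: [0.9, 0.2, -0.1]
opening: 0.995
grasp_force: 0.0
31.05 [0.6131 0.1288 0.2578] [ 14.6  39.8  67.6 -28.6  92.6  37.5] 0.995170646943491 0.0 [ 0.9   0.23 -0.05]
[[0.272, 0.946, -0.175], [0.777, -0.324, -0.54], [-0.568, 0.011, -0.823]]
top tub [([0.568, 0.0024, 0.006], 0.84)]
top tub_lip [([0.5456, -0.0566, 0.0218], 0.84), ([0.235, 0.2754, 0.0201], 0.54)]
top tub_fin [([0.5857, 0.0535, 0.0428], 0.8)]
top squeeze_point [([0.6168, -0.2461, 0.1517], 0.97), ([0.3712, -0.0185, 0.0007], 0.61)]
top dispenser [([0.4932, -0.22, 0.0002], 0.64)]
63 ((0.6174687743186951, -0.22739343345165253), (0.0788944810628891, 0.007992805913090706), 5.172070026397705) [ 0.6155 -0.2272  0.1597] [ 0.6567 -0.2224  0.1645]
62 ((0.622191846370697, -0.2557557225227356), (0.009056281298398972, 0.06236756220459938), 76.64273834228516) [ 0.6189 -0.2551  0.1608] [ 0.6521 -0.2447  0.1662]
side tub [([0.5729, 0.0028, 0.0036], 0.9)]
side tub_lip [([0.2334, 0.2736, 0.0163], 0.77)]
side tub_fin [([0.5845, 0.0553, 0.0462], 0.68)]
side squeeze_point [([0.5647, -0.001, 0.0001], 0.59), ([0.5716, 0.0029, 0.0046], 0.32)]
side dispenser []
wrist tub [([0.5689, 0.0031, 0.0017], 0.79)]
wrist tub_lip [([0.5458, -0.0551, 0.0234], 0.76), ([0.5665, -0.0013, 0.1139], 0.34)]
wrist tub_fin [([0.584, 0.0506, 0.0487], 0.75)]
wrist squeeze_point [([0.6164, -0.2539, 0.1511], 0.91)]
wrist dispenser [([0.4895, -0.2129, -0.0003], 0.79), ([0.5879, 0.0531, 0.0476], 0.45), ([0.5697, 0.0022, 0.0048], 0.38)]
```

The tub stands upright on the mat at (0.569, 0.003). The bar and trigger are at yaw -12.5°, and the squeeze point is at about (0.6175, -0.2475, 0.152).

Run:
```python
from h import *
rel([.6175,-.2475,.26],down(-102.5))
s=bot.read_state();R0=np.array(s['tcp_rot']);p0=np.array(s['position'])
rv=Ro.from_matrix(R0.T@down(-102.5)).as_rotvec()
for k in (.5,1): print((R0@Ro.from_rotvec(rv*k).as_matrix())[:,2])
```

```text
[-0.2929  0.1283  0.1961] [25.48 28.38 80.73]
[-0.20676472 -0.2444532  -0.94736001]
[-1.23218489e-16 -6.24092479e-17 -1.00000000e+00]
```

```bash
python3 -m jog '[[1,-0.024,0.011,0.016,2.1,2.4,6.7],[1,-0.049,0.021,0.033,4.2,4.7,13.5],[1,-0.073,0.032,0.049,6.4,7.1,20.2],[1,-0.098,0.043,0.065,8.5,9.5,27],[1,-0.122,0.053,0.082,10.6,11.8,33.6],[1,-0.146,0.064,0.098,12.7,14.2,40.4],[1,-0.17,0.075,0.114,14.9,16.6,47],[1,-0.195,0.085,0.131,17,19,53.8],[1,-0.22,0.096,0.147,19,21.3,60.5],[1,-0.244,0.107,0.163,21.2,23.7,67.3],[1,-0.268,0.118,0.18,23.4,26,74],[1,-0.293,0.128,0.196,25.5,28.4,80.7],[1,-0.293,0.128,0.196,25.5,28.4,80.7],[1,-0.293,0.128,0.196,25.5,28.4,80.7],[1,-0.293,0.128,0.196,25.5,28.4,80.7]]'
python3 - <<'E'
from h import *
st()
im,d=viewer.capture('wrist'); cv2.imwrite('pics/10.png',im)
print([(np.round(x['xyz'],4).tolist(),round(x['p'],2)) for x in models.tip_of('wrist','squeeze_point')[:2]])
P,u,v=cloud('wrist',d,np.ones(d.shape,bool)); hsv=cv2.cvtColor(im,cv2.COLOR_BGR2HSV)[v,u]
n=(np.hypot(P[:,0]-.62,P[:,1]+.24)<.05)&(P[:,2]>.145)&(P[:,2]<.17)
t=n&((hsv[:,0]<5)|(hsv[:,0]>174))&(hsv[:,1]>120); k=n&(hsv[:,2]<70)&(hsv[:,1]<100)
for q in (t,k):
    if q.sum()>10: print(q.sum(),cv2.minAreaRect(P[q][:,:2].astype(np.float32)),P[q].mean(0))
rel([.6175,-.2475,.145],down(-102.5))
E
```

```text
time_s: 33.83
position: [0.6174, -0.246, 0.26]
tcp_rot: [[0.977, -0.214, -0.001], [-0.214, -0.977, 0.001], [-0.001, -0.001, -1.0]]
force: [-0.1, -0.1, -0.6]
opening: 0.999
grasp_force: 0.0
33.825 [ 0.6174 -0.246   0.26  ] [-31.4  31.9  74.2   0.   73.9  71. ] 0.9985384902789609 0.0 [-0.12 -0.13 -0.62]
[[0.977, -0.214, -0.001], [-0.214, -0.977, 0.001], [-0.001, -0.001, -1.0]]
[([0.6156, -0.2521, 0.1498], 0.63)]
922 ((0.6178792119026184, -0.23588916659355164), (0.029561296105384827, 0.08467874675989151), 87.94708251953125) [ 0.61922609 -0.22991841  0.16015299]
1345 ((0.6141695976257324, -0.24422910809516907), (0.03833911567926407, 0.0899704322218895), 77.9458236694336) [ 0.61023715 -0.25400136  0.16154721]
[0.0004 0.0015 0.1151] [-0.03  0.04  0.14]
```

View pics/10.png

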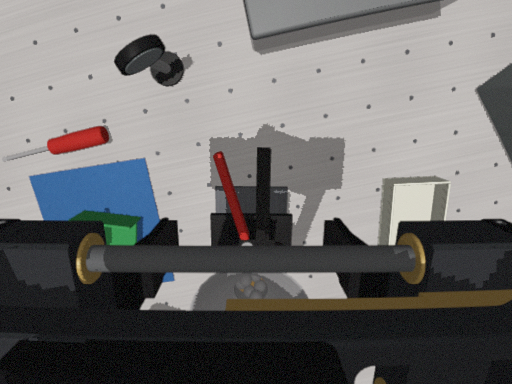

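The bar at (264,190) and trigger at (232,195) lie between the open fingers, the balls show in the funnel stem at (250,287), and the tub is on the mat. Going down to squeeze.

```bash
python3 -m jog '[[1,0,0.004,0.03,0,0,0],[1,0,0.004,0.06,0,0,0],[1,0,0.004,0.09,0,0,0],[1,0,0.004,0.108,0,0,0],[1,0,0.004,0.115,0,0,0],[1,0,0.004,0.115,0,0,0],[0,0,0.004,0.115,0,0,0],[0,0,0.004,0.115,0,0,0],[0,0,0.004,0.115,0,0,0],[0,0,0.004,0.115,0,0,0],[0,0,0.004,0.115,0,0,0],[0,0,0.004,0.115,0,0,0],[0,0,0.004,0.115,0,0,0],[0,0,0.004,0.115,0,0,0],[0,0,0.004,0.115,0,0,0],[0,0,0.004,0.115,0,0,0],[0,0,0.004,0.115,0,0,0],[0,0,0.004,0.115,0,0,0],[0,0,0.004,0.115,0,0,0]]'
```

```text
time_s: 36.3
position: [0.6181, -0.2516, 0.1454]
tcp_rot: [[0.976, -0.218, 0.004], [-0.218, -0.976, 0.0], [0.004, -0.001, -1.0]]
force: [6.1, 1.8, -1.8]
opening: 0.267
grasp_force: 30.0
```

```bash
python3 -m jog '[[0,0,0,0,0,0,0],[0,0,0,0,0,0,0],[0,0,0,0,0,0,0],[0,0,0,0,0,0,0],[0,0,0,0,0,0,0],[0,0,0,0,0,0,0],[0,0,0,0,0,0,0],[0,0,0,0,0,0,0],[0,0,0,0,0,0,0],[0,0,0,0,0,0,0],[0,0,0,0,0,0,0],[0,0,0,0,0,0,0]]'
python3 - <<'E'
from h import *
for c in ['top','side','wrist']:
    im,d=viewer.capture(c); cv2.imwrite(f'pics/{c}_h.png',im)
    print(c,[(np.round(x['xyz'],3).tolist(),round(x['p'],2)) for x in models.tip_of(c,'ball0_center')])
    P,u,v=cloud(c,d,np.ones(d.shape,bool)); n=np.hypot(P[:,0]-.491,P[:,1]+.2205)<.017; print(n.sum(),np.histogram(P[n,2],[-.01,.02,.04,.06,.08,.095,.105,.12,.17,.3]))
E
```

```text
time_s: 37.8
position: [0.6181, -0.2516, 0.1455]
tcp_rot: [[0.976, -0.217, 0.004], [-0.217, -0.976, 0.0], [0.004, -0.001, -1.0]]
force: [5.3, 1.0, -1.8]
opening: 0.271
grasp_force: 30.0
top [([0.766, 0.151, -0.001], 0.4)]
165 (array([0, 0, 0, 0, 0, 0, 0, 0, 0]), array([-0.01 ,  0.02 ,  0.04 ,  0.06 ,  0.08 ,  0.095,  0.105,  0.12 ,
        0.17 ,  0.3  ]))
side []
0 (array([0, 0, 0, 0, 0, 0, 0, 0, 0]), array([-0.01 ,  0.02 ,  0.04 ,  0.06 ,  0.08 ,  0.095,  0.105,  0.12 ,
        0.17 ,  0.3  ]))
wrist []
0 (array([0, 0, 0, 0, 0, 0, 0, 0, 0]), array([-0.01 ,  0.02 ,  0.04 ,  0.06 ,  0.08 ,  0.095,  0.105,  0.12 ,
        0.17 ,  0.3  ]))
```

```bash
python3 -m jog '[[0.3,0,0,0,0,0,0],[0.45,0,0,0,0,0,0],[0.6,0,0,0,0,0,0],[0.8,0,0,0,0,0,0],[1,0,0,0,0,0,0],[1,0,0,0,0,0,0],[1,0,0,-0.03,0,0,0],[1,0,0,-0.08,0,0,0],[1,0,0,-0.13,0,0,0],[1,-0.01,-0.05,-0.14,0,0,0],[1,-0.02,-0.1,-0.14,0,0,0],[1,-0.03,-0.15,-0.14,0,0,0],[1,-0.04,-0.2,-0.14,0,0,0],[1,-0.05,-0.25,-0.14,0,0,0],[1,-0.05,-0.25,-0.14,0,0,0],[1,-0.05,-0.25,-0.14,0,0,0]]'
cat > g.py <<'E'
from h import *
st()
for c in ['top','side']:
    im,d=viewer.capture(c); cv2.imwrite(f'pics/{c}_i.png',im)
    print(c,[(np.round(x['xyz'],3).tolist(),round(x['p'],2)) for x in models.tip_of(c,'ball0_center')])
    P,u,v=cloud(c,d,np.ones(d.shape,bool)); hsv=cv2.cvtColor(im,cv2.COLOR_BGR2HSV)[v,u]
    n=np.hypot(P[:,0]-.491,P[:,1]+.2205)<.016; print(n.sum(),np.histogram(P[n,2],[-.01,.02,.04,.06,.08,.095,.105,.12,.17,.3])[0],hsv[n].astype(int).mean(0) if n.sum() else 0, ((hsv[n,0]>8)&(hsv[n,0]<25)&(hsv[n,1]>110)).sum())
    t=(np.hypot(P[:,0]-.62,P[:,1]+.24)<.09)&((hsv[:,0]<5)|(hsv[:,0]>174))&(hsv[:,1]>120)&(P[:,2]>.14)
    if t.sum()>10: print('trig',cv2.minAreaRect(P[t][:,:2].astype(np.float32)),P[t].mean(0))
    for q in ['tub','tub_fin','tub_lip','dial','driver','lens','red_cap','parts_tray','amber_bottle']: print(c,q,[(np.round(x['xyz'],3).tolist(),round(x['p'],2)) for x in models.tip_of(c,q)[:2]])
E
python3 g.py; python3 -c "
import cv2,numpy as np
for f in ['top_raw','top_i']:
    x=cv2.imread('pics/'+f+'.png')[190:203,315:333]; print(f,cv2.cvtColor(x,6)[::2,::2])
    h=cv2.cvtColor(x,40); print(h[::3,::3,1])"
```

```text
time_s: 40.1
position: [0.6217, 0.0025, 0.2852]
tcp_rot: [[0.976, -0.216, 0.0], [-0.216, -0.976, -0.001], [0.0, 0.001, -1.0]]
force: [0.8, -0.9, 1.0]
opening: 1.003
grasp_force: 0.0
40.1 [0.6217 0.0025 0.2852] [-10.   27.   79.1  -0.1  73.9  92.5] 1.003031540607064 0.0 [ 0.81 -0.93  1.  ]
[[0.976, -0.216, 0.0], [-0.216, -0.976, -0.001], [0.0, 0.001, -1.0]]
top []
93 [ 0  0  0  0 62 26  4  1  0] [ 18.8172043 160.3655914 216.7311828] 86
trig ((0.6176689267158508, -0.2269289791584015), (0.07977264374494553, 0.007546025328338146), 5.8811821937561035) [ 0.61586795 -0.2271463   0.15967275]
top tub [([0.623, 0.402, -0.0], 0.93), ([0.463, 0.453, 0.001], 0.6)]
top tub_fin [([0.61, 0.454, 0.04], 0.77), ([0.266, 0.345, 0.028], 0.71)]
top tub_lip [([0.634, 0.337, 0.023], 0.83), ([0.444, 0.415, 0.014], 0.59)]
top dial []
top driver []
top lens [([0.494, -0.216, 0.002], 0.54), ([0.761, -0.163, -0.001], 0.5)]
top red_cap []
top parts_tray [([0.492, -0.464, -0.004], 0.65)]
top amber_bottle [([0.767, 0.15, -0.001], 0.53)]
side []
0 [0 0 0 0 0 0 0 0 0] 0 0
trig ((0.6342784762382507, -0.220690906047821
[... 767 characters left out ...]
1 156 170 172 172 171 149 110]
 [114 120 150 171 173 172 170 139 112]
 [115 117 132 160 169 169 158 123 121]
 [116 117 118 130 144 142 121 120 124]]
[[  7   9  69 118  62   8]
 [  7  58 174 180 175  51]
 [  7  97 179 180 179 114]
 [  9  55 172 180 180  61]
 [  9   9  53 129  77  12]]
top_i [[123 124 127 144 143 138 123 128 133]
 [124 126 145 174 179 178 161 121 128]
 [122 129 166 181 182 182 179 144 120]
 [123 129 168 182 182 182 181 160 118]
 [123 129 164 181 184 182 180 149 120]
 [123 125 143 172 181 180 169 132 129]
 [125 124 127 139 154 154 129 128 134]]
[[  8   8  67 116  63   8]
 [  8  58 172 178 170  54]
 [  8  98 174 177 178 115]
 [ 10  54 168 176 177  63]
 [  6  12  51 129  76   9]]
```

The funnel stem is empty, with the shut brass gate showing uniformly as at the start. The trigger is back at its released position, and the tub and bystanders are in place. Handing in.

```bash
python3 -c "
from rig import workorder; print(workorder.hand_in())"
```

```text
the job is handed in; nothing more can be done
None
```

The job is handed in at about 41 s with no verdict returned: the tub is back upright on the blue mat, the funnel is empty and the trigger has sprung back, but the arm hid the jar, so that all six balls are in it is inferred from the empty funnel.

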